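Pack the trolley-repair kit tray

TASK

Pack the repair kit into the three-pocket tray: the stainless acorn nut on the red liner, the green caster wheel on the yellow liner, and the pulley whose two keyways line up with the keys of the test shaft on the white liner, each resting flat in its pocket the same way up as it is now, and let go. Leave the brass nut, the blue wheel and the other pulley where they are.

Things in the scene. Friction and masses are not known exactly. Their poses are not given: they have to be found in the camera images.
- nut_stainless: Silver stainless acorn nut standing dome up: hexagon 36 mm across flats (41.6 corners), 26 mm high, dome above it to 42 mm in all. Origin: centre of its underside, z up; corners at 0, 60, 120.. degrees from its x, flats facing 30, 90, 150... About 0.17 kg, loose. To be packed.
- nut_brass: Yellow brass acorn nut standing dome up: hexagon 36 mm across flats (41.6 corners), 26 mm high, dome above it to 42 mm in all. Origin: centre of its underside, z up; corners at 0, 60, 120.. degrees from its x, flats facing 30, 90, 150... About 0.17 kg, loose. Does not belong in the tray: leave it.
- wheel_green: Green plastic caster wheel lying flat: 62 mm diameter, tread from 5 to 23 mm height, 28 mm high at the white hub; grey disc with five dark dots. Origin: centre of its underside, z up along the wheel's axis. About 0.11 kg, loose. To be packed.
- wheel_blue: Blue plastic caster wheel lying flat: 62 mm diameter, tread from 5 to 23 mm height, 28 mm high at the white hub; grey disc with five dark dots. Origin: centre of its underside, z up along the wheel's axis. About 0.11 kg, loose. Does not belong in the tray: leave it.
- pulley_opposed: Zinc-grey pulley lying flat: 60 mm diameter, 26 mm high, flanges at 0-8 and 18-26 mm height, 26 mm bore with two 9 mm wide keyways facing each other across the bore (its +x and -x): seen from above, a bar straight through a circle. It fits the test shaft. Origin: centre of its underside, z up. About 0.25 kg, loose. To be packed.
- pulley_square: Zinc-grey pulley lying flat: 60 mm diameter, 26 mm high, flanges at 0-8 and 18-26 mm height, 26 mm bore with two 9 mm wide keyways at right angles (its +x and +y): seen from above, an L. It does not fit the test shaft. Origin: centre of its underside, z up. About 0.25 kg, loose. Does not belong in the tray: leave it.
- test_shaft: Keyed test shaft, fixed, only to look at: blue round foot, 64 mm diameter, 10 mm high; upright steel shaft, 25 mm diameter, to 60 mm height; two brass keys 8 mm wide on its two far sides (its +x and -x), 37 mm over both. Origin: centre of its underside, z up. It shows how the right pulley's keyways must lie.
- liner_red: Red plastic liner, 84 x 86 x 3 mm, the floor of one pocket of the fixed aluminium three-pocket tray (94 x 286 mm, 4 mm walls only 13 mm high above the shelf). Origin: centre of the pocket, underside of the liner, 5 mm above the shelf; its top is 3 mm higher. x across the tray (inside 86 mm), y along the row (pocket about 90 mm, pitch 94). Colours change pockets.
- liner_yellow: Yellow plastic liner, 84 x 86 x 3 mm, the floor of one pocket of the fixed aluminium three-pocket tray (94 x 286 mm, 4 mm walls only 13 mm high above the shelf). Origin: centre of the pocket, underside of the liner, 5 mm above the shelf; its top is 3 mm higher. x across the tray (inside 86 mm), y along the row (pocket about 90 mm, pitch 94). Colours change pockets.
- liner_white: White plastic liner, 84 x 86 x 3 mm, the floor of one pocket of the fixed aluminium three-pocket tray (94 x 286 mm, 4 mm walls only 13 mm high above the shelf). Origin: centre of the pocket, underside of the liner, 5 mm above the shelf; its top is 3 mm higher. x across the tray (inside 86 mm), y along the row (pocket about 90 mm, pitch 94). Colours change pockets.
Mind the look-alikes: they are no part of the job. Several things have the shape of the wheel_green; the one meant has the colours described above.

How it is judged:
At the end, for the whole second after the job is handed in: Stainless nut, green wheel and opposed-keyway pulley rest on the red, yellow and white liner: centres within 30 mm of the liner's along its x and y, 0 to 8 mm above its origin, tilt under 0.15 rad, released, at rest. Brass nut, blue wheel and other pulley within 25 mm of their starts (x of nut_stainless in the frame of liner_red between -0.03 and 0.03 m and y of nut_stainless in the frame of liner_red between -0.03 and 0.03 m and z of nut_stainless in the frame of liner_red between 0 and 0.008 m and angle between each of nut_stainless, wheel_green, pulley_opposed's own z axis and vertical below 0.15 rad and linear speed of each of nut_stainless, wheel_green, pulley_opposed below 0.02 m/s and angular speed of each of nut_stainless, wheel_green, pulley_opposed below 0.2 rad/s and contact force between each of nut_stainless, wheel_green, pulley_opposed and the fingers below 0.1 N and x of wheel_green in the frame of liner_yellow between -0.03 and 0.03 m and y of wheel_green in the frame of liner_yellow between -0.03 and 0.03 m and z of wheel_green in the frame of liner_yellow between 0 and 0.008 m and x of pulley_opposed in the frame of liner_white between -0.03 and 0.03 m and y of pulley_opposed in the frame of liner_white between -0.03 and 0.03 m and z of pulley_opposed in the frame of liner_white between 0 and 0.008 m and distance of each of nut_brass, wheel_blue, pulley_square from where it was at the start of the episode below 0.025 m); the robot touches nothing.
It fails at once if a look-alike that does not belong was moved by more than 25 mm (distance of any of nut_brass, wheel_blue, pulley_square from where it was at the start of the episode above 0.025 m).
It also fails if it takes over 80 s, if anything falls off the work surface, if the arm or the gripper's body presses on something with over 40 N, if the wrist force passes 120 N, or if a joint passes its speed limit or range.

ROBOT

A 6-joint arm with a two-finger parallel gripper is mounted at the origin on the work surface. World frame = base frame: x ahead of the robot, y to its left, z up, the work surface at z = 0. Lengths are in m, angles in rad, forces in N, time in s.
With the tool pointing down it reaches from about 0.25 to 0.775 m from the base axis. Payload 4 kg.
Tool frame: the origin (TCP) lies on the centre line of the jaws, within the pads' length; the fingertips stand 11 mm ahead of it and the grasp point (between the pads) lies 8 mm behind it; z points along the fingers, y is the direction in which the jaws open and shut (so a half turn about z gives the same grasp; the last joint's range is limited). The gripper opens to 94 mm and grips with 3 to 60 N. Pads are 16 mm wide; open, the fingers measure 119 mm over their backs; the gripper's body (75 mm by 177 mm) begins 78 mm behind the grasp point.
Start: joints at [-1.391, 0.087, 1.371, -0, 1.684, -0.103], TCP at [0.153, -0.528, 0.217] pointing down, gripper open.
Joint ranges: [-3.1, 3.1], [-0.76, 2.03], [0.27, 2.55], [-1.08, 4.22], [0.17, 2.65], [-2.57, 2.57]. Speed limits (rad/s): [2.79, 2.79, 3.14, 3.14, 3.14, 3.14].

INTERFACE

Orientations are given as a rotation vector (axis times angle).
In Python, from plant import readout, viewer, ticket gives the robot as it stands. The module is installed in compiled form; this text tells all that it offers.
- The arm moves only by the shell command python3 -m jog 'ROWS'. ROWS is JSON, a list of rows, each an object with "gripper": the opening, from 0 (shut) to 1 (fully open); "delta_pos": the shift along the tool's x, y, z in m, a list of three; "roll": the turn about the tool's z in degrees. A call has 1 to 12 rows; each row shifts and turns the commanded pose from where the row before left it, along the tool's axes as they then stand; what a row does not reach is not made up. A row lasts 1/10 s, in which the tool goes at most 50 mm and 8.59 degrees, less where a joint would pass 70% of its speed; a pose out of reach is approached as far as the arm can. A call is refused whole if a number of a shift passes 0.05 or a number of a turn 8.59, either way. A call with a gripper value outside its range is refused whole. The fingers move at their own pace and stop on an object; the grip force is fixed at half the most. Time passes only in rows, so rows that do not move let the fingers close. It gives the time, the measured TCP pose, the force and the opening at its end, in the units of the state.
- readout.read_state(): the state, without advancing time (a new reading comes with each control period).
- viewer.grab_frame(name): name is "scene" or "top" or "wrist"; returns a dict with "frame" (480x640x3 uint8, red, green, blue), "depth" (480x640 float32, m along the optical axis (not along the pixel's ray), 0 where there is no reading), "K" (3x3 intrinsics, pixels), "R" (3x3) and "t" (3): a world point X has camera coordinates R X + t. Camera axes: x right, y down, z forward; pixel columns grow to the right and rows downward; lengths in m; the calibration is good to about 2 mm. A picture is of the moment at which its call begins.
- ticket.finish_job(): hands the job in, once; it reports no verdict.
The state is a dict: "t": time; "qpos": joint angles; "dq": joint speeds; "joint_efforts": joint torques, N m; "eef_pos": TCP position; "orientation": TCP orientation; "wrist_force": force on the tool from outside, world axes, zero at the start; "ft_torque": the same for the moment, N m; "finger_gap": finger opening in m.
Only numpy, scipy, OpenCV 4.12 (cv2) and the standard library are available. Lean on these libraries where they do the work, as an engineer would, in place of code of your own. Each camera call takes 0.05 s, during which the arm holds its last target. There are 200 camera calls.

## Working session

There is one attempt and no reset: what is moved stays moved. The work goes in short steps, Python scripts to look and compute and a shell command to move; the robot and the scene stay as the last step left them, time stands still between calls to the robot, and variables do not carry over. Pictures are saved under pics/ and viewed, about 12 in all and at most 16, crops included, and the job is handed in when it is done.

```bash
mkdir -p pics
python3 - <<'E'
from plant import readout, viewer
import cv2,numpy as np
s=readout.read_state(); print({k:np.round(v,3) for k,v in s.items()})
for n in("top","scene"):
    f=viewer.grab_frame(n); np.savez(f"pics/{n}0.npz",**f); cv2.imwrite(f"pics/{n}0.png",f["frame"][...,::-1]); print(n,f["K"],f["R"],f["t"])
E
```

```text
{'t': np.float64(0.0), 'qpos': array([-1.391,  0.088,  1.372, -0.   ,  1.684, -0.103]), 'dq': array([ 0.001,  0.001, -0.002,  0.   ,  0.002,  0.   ]), 'joint_efforts': array([ 0.0000e+00, -3.4019e+01, -3.0242e+01,  7.2000e-02,  3.3000e-02,
       -0.0000e+00]), 'eef_pos': array([ 0.153, -0.528,  0.215]), 'orientation': array([-3.108, -0.442,  0.   ]), 'wrist_force': array([0.55 , 0.42 , 0.725]), 'ft_torque': array([0.004, 0.017, 0.002]), 'finger_gap': np.float64(0.094)}
top [[444.05453096   0.         317.77451336]
 [  0.         444.05453096 233.15721531]
 [  0.           0.           1.        ]] [[ 0.00704716 -0.99983784  0.01657217]
 [-0.98543079 -0.00975997 -0.16979666]
 [ 0.16993087 -0.01513414 -0.98533977]] [0.04484773 0.51603358 0.91484602]
scene [[608.17914042   0.         317.57222885]
 [  0.         608.17914042 234.5266104 ]
 [  0.           0.           1.        ]] [[ 0.7638645   0.64528764 -0.01071854]
 [ 0.44243112 -0.53567833 -0.71923809]
 [-0.46985714  0.54465822 -0.69468099]] [-0.41482293 -0.17402194  1.54341629]
```

View pics/top0.png

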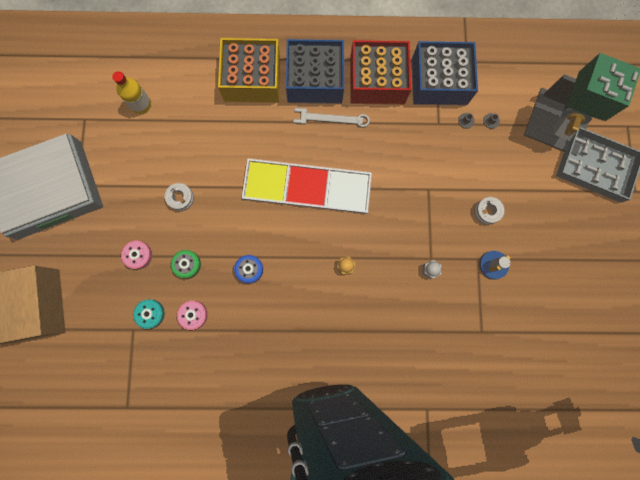

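View pics/scene0.png

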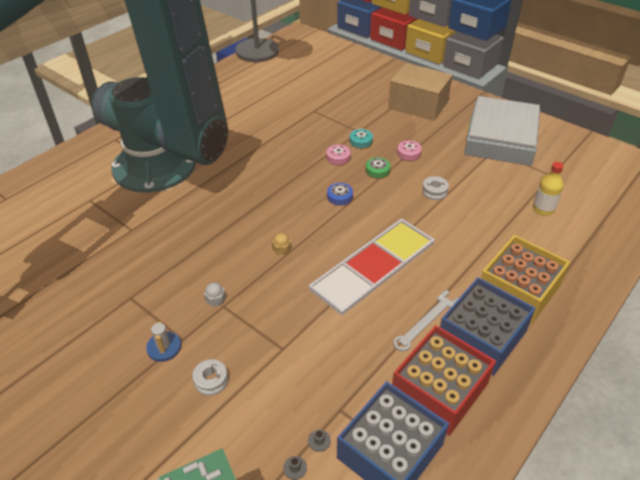

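Top view: the silver nut is at (432,269) and brass nut at (346,265). The green wheel is at (185,264), with look-alikes blue (248,269), teal (148,314) and pink (136,254) and (192,315). The pulleys are at (179,197) and (490,210), the shaft at (495,265). The tray pockets run yellow, red, white from left to right, at (266,182), (307,186) and (348,191). Next is one close crop montage of the candidates, plus measurements.

```bash
cat > h.py <<'E'
import numpy as np,cv2
def ray(f,u,v,z):
    K,R,t=f["K"],f["R"],f["t"]; c=-R.T@t; d=R.T@np.linalg.inv(K)@np.array([u,v,1.]); return c+d*(z-c[2])/d[2]
def proj(f,X):
    p=f["K"]@(f["R"]@np.asarray(X,float)+f["t"]); return p[:2]/p[2]
def blob(mask,u,v,r):
    m=np.zeros(mask.shape,np.uint8); cv2.circle(m,(int(u),int(v)),r,255,-1); m&=mask
    ys,xs=np.nonzero(m); return m,np.stack([xs,ys],1)
def above(f,u,v,r,zmin,zmax):
    """world points from depth near pixel with height in band"""
    ys,xs=np.mgrid[int(v)-r:int(v)+r+1,int(u)-r:int(u)+r+1]; ys,xs=ys.ravel(),xs.ravel()
    d=f["depth"][ys,xs]; p=np.linalg.inv(f["K"])@np.stack([xs,ys,np.ones_like(xs)])*d
    W=(f["R"].T@(p-f["t"][:,None])).T; k=(d>0)&(W[:,2]>zmin)&(W[:,2]<zmax); return W[k]
E
python3 - <<'E'
import numpy as np,cv2
from h import *
f=dict(np.load("pics/top0.npz")); im=f["frame"][...,::-1]
rows=[]
C=[(179,197),(490,210),(495,265),(432,269),(346,265),(185,264),(248,269),(148,314)]
t=[cv2.resize(im[v-20:v+20,u-20:u+20],(200,200),interpolation=cv2.INTER_CUBIC) for u,v in C]
cv2.imwrite("pics/crops.png",np.vstack([np.hstack(t[:4]),np.hstack(t[4:])]))
for (u,v),zmin,nm in zip(C,[.018,.018,.004,.012,.012,.015,.015,.015],["pA","pB","shaft","ss","brass","green","blue","teal"]):
    W=above(f,u,v,19,zmin,.07); (c,r)=cv2.minEnclosingCircle(W[:,:2].astype(np.float32))
    print(nm,len(W),np.round(W.mean(0),4),"circ",np.round(c,4),round(r,4),"z99",np.round(np.percentile(W[:,2],95),3))
hsv=cv2.cvtColor(f["frame"],cv2.COLOR_RGB2HSV)
for nm,lo,hi,(u,v) in [("yellow",(22,120,120),(35,255,255),(266,182)),("red",(0,150,100),(8,255,255),(307,186)),("red2",(172,150,100),(180,255,255),(307,186)),("white",(0,0,185),(180,60,255),(348,191))]:
    m,p=blob(cv2.inRange(hsv,lo,hi),u,v,26)
    if len(p)<50: continue
    W=np.array([ray(f,a,b,.008)[:2] for a,b in p],np.float32); (c,s,a)=cv2.minAreaRect(W); print(nm,len(p),np.round(W.mean(0),4),np.round(c,4),np.round(s,4),a)
E
```

```text
pA 450 [0.5998 0.3612 0.0244] circ [0.6002 0.3618] 0.0303 z99 0.028
pB 450 [ 0.5754 -0.3364  0.0254] circ [ 0.5758 -0.3364] 0.0302 z99 0.029
shaft 691 [ 0.4526 -0.3387  0.023 ] circ [ 0.4509 -0.3538] 0.0482 z99 0.061
ss 260 [ 0.4407 -0.1979  0.0333] circ [ 0.442  -0.2006] 0.0201 z99 0.043
brass 246 [ 0.4471 -0.0112  0.0338] circ [ 0.4484 -0.0122] 0.0203 z99 0.042
green 648 [0.4485 0.337  0.0251] circ [0.4486 0.3385] 0.0314 z99 0.029
blue 640 [0.4386 0.1999 0.0254] circ [0.4392 0.2004] 0.031 z99 0.029
teal 696 [0.3414 0.4091 0.025 ] circ [0.3411 0.4102] 0.0316 z99 0.029
yellow 1327 [0.6427 0.1681] [0.643  0.1682] [0.0861 0.0833] 83.74532318115234
red 1284 [0.6325 0.0744] [0.6329 0.0747] [0.0846 0.0821] 83.87297821044922
white 1591 [ 0.6211 -0.0176] [ 0.6237 -0.0185] [0.1    0.0943] 84.12529754638672
```

View pics/crops.png

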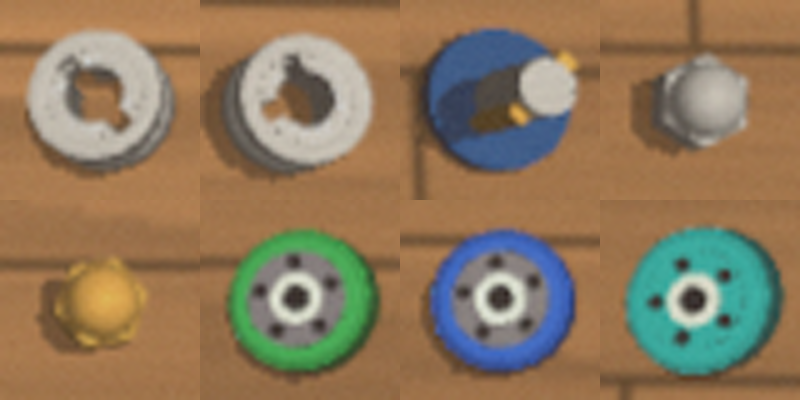

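The crops settle it. The left pulley (179,197) has its two keyways straight across the bore, like the shaft's keys, so it is the opposed one. The right pulley (490,210) is the L. Silver nut, green wheel (grey disc) and their look-alikes are clear. The nut's corners point along world x, so the jaws along y meet its flats. I'm rolling the yaw to 0 and moving over the nut at (0.442,-0.200).

```bash
python3 -m jog '[{"gripper":1,"delta_pos":[0,0,0],"roll":8.1},{"gripper":1,"delta_pos":[0,0,0],"roll":8.1},{"gripper":1,"delta_pos":[0.032,-0.036,0],"roll":0},{"gripper":1,"delta_pos":[0.032,-0.036,0],"roll":0},{"gripper":1,"delta_pos":[0.032,-0.036,0],"roll":0},{"gripper":1,"delta_pos":[0.032,-0.036,0],"roll":0},{"gripper":1,"delta_pos":[0.032,-0.036,0],"roll":0},{"gripper":1,"delta_pos":[0.032,-0.036,0],"roll":0},{"gripper":1,"delta_pos":[0.032,-0.036,0],"roll":0},{"gripper":1,"delta_pos":[0.032,-0.036,0],"roll":0},{"gripper":1,"delta_pos":[0.032,-0.036,0],"roll":0},{"gripper":1,"delta_pos":[0,0,0],"roll":0}]'
python3 - <<'E'
from plant import readout,viewer
from h import *
s=readout.read_state(); print(s["qpos"],s["eef_pos"],s["orientation"])
f=viewer.grab_frame("wrist"); np.savez("pics/w1.npz",**f); cv2.imwrite("pics/w1.png",f["frame"][...,::-1])
u,v=proj(f,[.442,-.2,.03]); print(u,v, [proj(f,s["eef_pos"])])
W=above(f,min(max(u,61),578),min(max(v,61),418),60,.012,.06); print(W.mean(0),cv2.minEnclosingCircle(W[:,:2].astype(np.float32)))
H=W[W[:,2]<.027]; print(cv2.minAreaRect(W[:,:2].astype(np.float32)))
E
```

```text
t: 1.3
eef_pos: [0.444, -0.1996, 0.2158]
orientation: [-3.139, -0.013, -0.0]
wrist_force: [0.3, -0.2, 1.1]
finger_gap: 0.094
[-0.54060238 -0.05362848  1.51507744  0.00232892  1.68125519  1.02204308] [ 0.44396542 -0.19955916  0.21576501] [-3.13900910e+00 -1.31938126e-02 -3.90469142e-04]
322.2210750428944 222.43563386093905 [array([322.18174547, 294.01209656])]
[ 0.44605374 -0.20067873  0.03505797] ((0.44331803917884827, -0.2006639540195465), 0.02052338235080242)
((0.44324928522109985, -0.20103545486927032), (0.03619486838579178, 0.04020017758011818), 24.577133178710938)
```

View pics/w1.png

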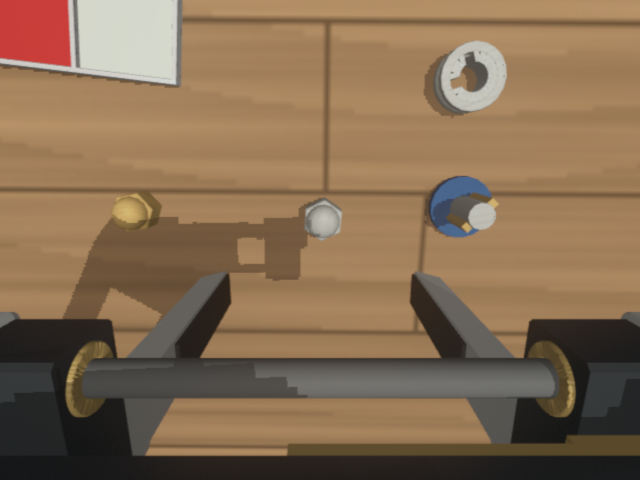

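The wrist view shows the silver nut at (323,219), centred between the fingers, with flats to left and right. I'm descending to TCP z 0.020, closing and lifting.

```bash
python3 -m jog '[{"gripper":1,"delta_pos":[-0.001,0.001,0.04],"roll":0},{"gripper":1,"delta_pos":[0,0,0.04],"roll":0},{"gripper":1,"delta_pos":[0,0,0.04],"roll":0},{"gripper":1,"delta_pos":[0,0,0.04],"roll":0},{"gripper":1,"delta_pos":[0,0,0.02],"roll":0},{"gripper":1,"delta_pos":[0,0,0.016],"roll":0},{"gripper":0.6,"delta_pos":[0,0,0],"roll":0},{"gripper":0.25,"delta_pos":[0,0,0],"roll":0},{"gripper":0.25,"delta_pos":[0,0,0],"roll":0},{"gripper":0.25,"delta_pos":[0,0,0],"roll":0},{"gripper":0.25,"delta_pos":[0,0,0],"roll":0},{"gripper":0.25,"delta_pos":[0,0,0],"roll":0}]'
```

```text
t: 2.55
eef_pos: [0.4408, -0.2054, 0.0211]
orientation: [3.141, 0.0, 0.002]
wrist_force: [-0.1, 0.2, -0.3]
finger_gap: 0.0496
```

The arm hadn't settled when I took that reading. I'm correcting by 2 mm and 4.5 mm before the close completes, then lifting.

```bash
python3 -m jog '[{"gripper":0.5,"delta_pos":[0.002,-0.0045,0.001],"roll":0},{"gripper":0.1,"delta_pos":[0,0,0],"roll":0},{"gripper":0,"delta_pos":[0,0,0],"roll":0},{"gripper":0,"delta_pos":[0,0,0],"roll":0},{"gripper":0,"delta_pos":[0,0,0],"roll":0},{"gripper":0,"delta_pos":[0,0,0],"roll":0},{"gripper":0,"delta_pos":[0,0,0],"roll":0},{"gripper":0,"delta_pos":[0,0,-0.01],"roll":0},{"gripper":0,"delta_pos":[0,0,-0.03],"roll":0},{"gripper":0,"delta_pos":[0,0,-0.03],"roll":0},{"gripper":0,"delta_pos":[0,0,-0.03],"roll":0},{"gripper":0,"delta_pos":[0,0,0],"roll":0}]'
```

```text
t: 3.75
eef_pos: [0.4451, -0.2025, 0.125]
orientation: [3.136, -0.0, 0.014]
wrist_force: [0.4, -1.0, -0.3]
finger_gap: 0.0411
```

A gap of 41 mm suggests a corner grip or a miss, so I'm looking.

Run:
```python
from plant import readout,viewer
from h import *
s=readout.read_state(); print(s["eef_pos"],s["finger_gap"],s["wrist_force"])
a=viewer.grab_frame("wrist")["frame"]; b=viewer.grab_frame("scene")["frame"]
cv2.imwrite("pics/w2.png",np.hstack([cv2.resize(a,(400,300)),cv2.resize(b[120:400,60:420],(400,300))])[...,::-1])
```

```text
[ 0.44514097 -0.20250305  0.1249799 ] 0.041085944236129796 [ 0.42847129 -1.01363773 -0.29558912]
```

View pics/w2.png

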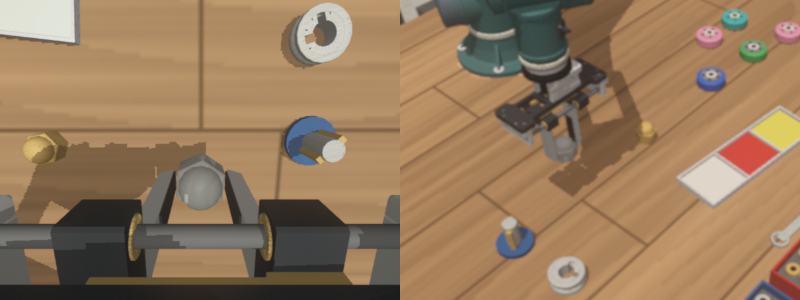

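The nut is held upright between the fingers. Carrying it to the red pocket (0.633, 0.0747).

```bash
python3 -m jog '[{"gripper":0,"delta_pos":[0.0237,-0.0345,0],"roll":0},{"gripper":0,"delta_pos":[0.0237,-0.0345,0],"roll":0},{"gripper":0,"delta_pos":[0.0237,-0.0345,0],"roll":0},{"gripper":0,"delta_pos":[0.0237,-0.0345,0],"roll":0},{"gripper":0,"delta_pos":[0.0237,-0.0345,0],"roll":0},{"gripper":0,"delta_pos":[0.0237,-0.0345,0],"roll":0},{"gripper":0,"delta_pos":[0.0237,-0.0345,0],"roll":0},{"gripper":0,"delta_pos":[0.0237,-0.0345,0],"roll":0},{"gripper":0,"delta_pos":[0,0,0],"roll":0},{"gripper":0,"delta_pos":[0,0,0],"roll":0},{"gripper":0,"delta_pos":[0,0,0],"roll":0}]'
python3 - <<'E'
from plant import readout,viewer
from h import *
s=readout.read_state(); print(s["eef_pos"],s["finger_gap"],s["wrist_force"])
e=s["eef_pos"]
a=viewer.grab_frame("scene"); u,v=map(int,proj(a,e)); print(u,v)
W=above(a,u,v,30,.05,.2)
cv2.imwrite("pics/s3.png",cv2.resize(a["frame"][v-70:v+80,u-100:u+100],(800,600),interpolation=cv2.INTER_CUBIC)[...,::-1])
E
```

```text
t: 4.95
eef_pos: [0.6307, 0.0744, 0.1177]
orientation: [3.141, -0.001, -0.005]
wrist_force: [0.3, -0.3, -0.5]
finger_gap: 0.0406
[0.63072167 0.07436138 0.11773152] 0.04058588416145597 [ 0.28242123 -0.29111035 -0.52118717]
374 224
```

View pics/s3.png

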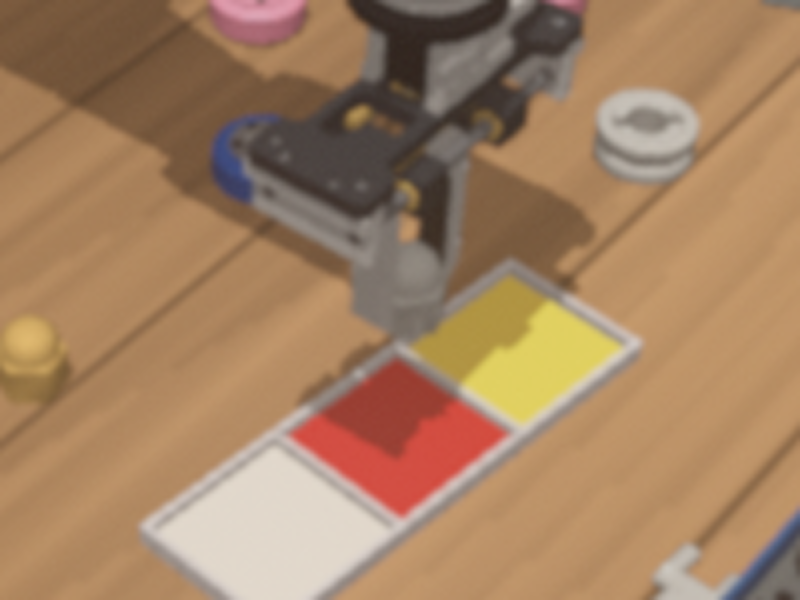

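The nut is upright over the red pocket. Lowering to TCP z of about 0.030.

```bash
python3 -m jog '[{"gripper":0,"delta_pos":[0.002,0,0.03],"roll":0},{"gripper":0,"delta_pos":[0,0,0.03],"roll":0},{"gripper":0,"delta_pos":[0,0,0.018],"roll":0},{"gripper":0,"delta_pos":[0,0,0.007],"roll":0},{"gripper":0,"delta_pos":[0,0,0.003],"roll":0},{"gripper":0,"delta_pos":[0,0,0],"roll":0},{"gripper":0,"delta_pos":[0,0,0],"roll":0}]'
```

```text
t: 5.7
eef_pos: [0.6351, 0.0751, 0.0332]
orientation: [3.142, -0.001, 0.005]
wrist_force: [-0.1, 0.3, -1.0]
finger_gap: 0.0408
```

```bash
python3 -m jog '[{"gripper":0,"delta_pos":[0,0,0.001],"roll":0},{"gripper":0,"delta_pos":[0,0,0],"roll":0}]'; python3 -m jog '[{"gripper":0,"delta_pos":[0,0,0.001],"roll":0},{"gripper":0,"delta_pos":[0,0,0],"roll":0}]'; python3 -m jog '[{"gripper":0,"delta_pos":[0,0,0.0005],"roll":0},{"gripper":0,"delta_pos":[0,0,0],"roll":0}]'
```

```text
t: 5.9
eef_pos: [0.6346, 0.0754, 0.0314]
orientation: [3.142, 0.0, 0.002]
wrist_force: [-1.0, 1.2, -1.2]
finger_gap: 0.0409
t: 6.1
eef_pos: [0.634, 0.0754, 0.0295]
orientation: [3.141, 0.0, -0.0]
wrist_force: [1.4, -0.9, -2.7]
finger_gap: 0.0408
t: 6.3
eef_pos: [0.634, 0.0754, 0.0288]
orientation: [3.142, 0.0, -0.0]
wrist_force: [0.2, -0.5, -1.3]
finger_gap: 0.0408
```

Pick height is reached (0.021 + 0.008). I'm releasing and lifting, then heading for the green wheel (0.4486, 0.338) at a clear height.

```bash
python3 -m jog '[{"gripper":0.7,"delta_pos":[0,0,0],"roll":0},{"gripper":0.7,"delta_pos":[0,0,0],"roll":0},{"gripper":0.7,"delta_pos":[0,0,0],"roll":0},{"gripper":0.7,"delta_pos":[0,0,0],"roll":0},{"gripper":0.7,"delta_pos":[0,0,-0.02],"roll":0},{"gripper":0.7,"delta_pos":[0,0,-0.04],"roll":0},{"gripper":0.7,"delta_pos":[0,0,-0.04],"roll":0},{"gripper":1,"delta_pos":[0,0,-0.04],"roll":0},{"gripper":1,"delta_pos":[0,0,0],"roll":0},{"gripper":1,"delta_pos":[0,0,0],"roll":0}]'
python3 -m jog '[{"gripper":1,"delta_pos":[-0.0232,-0.0329,0],"roll":0},{"gripper":1,"delta_pos":[-0.0232,-0.0329,0],"roll":0},{"gripper":1,"delta_pos":[-0.0232,-0.0329,0],"roll":0},{"gripper":1,"delta_pos":[-0.0232,-0.0329,0],"roll":0},{"gripper":1,"delta_pos":[-0.0232,-0.0329,0],"roll":0},{"gripper":1,"delta_pos":[-0.0232,-0.0329,0],"roll":0},{"gripper":1,"delta_pos":[-0.0232,-0.0329,0],"roll":0},{"gripper":1,"delta_pos":[-0.0232,-0.0329,0],"roll":0},{"gripper":1,"delta_pos":[0,0,0],"roll":0},{"gripper":1,"delta_pos":[0,0,0],"roll":0},{"gripper":1,"delta_pos":[0,0,0],"roll":0}]'
python3 - <<'E'
from plant import readout,viewer
from h import *
s=readout.read_state(); e=s["eef_pos"]; print(e)
a=viewer.grab_frame("scene"); f=viewer.grab_frame("wrist")
u,v=proj(f,[.4486,.338,.02]); print(u,v)
W=above(f,u,v,int(min(75,v-1)),.012,.04); print(W.mean(0),cv2.minEnclosingCircle(W[:,:2].astype(np.float32)))
u,v=map(int,proj(a,[.633,.0747,.03])); print(u,v)
W=above(a,u,v,25,.025,.06); print("nut",W.mean(0),W[:,2].max(),cv2.minEnclosingCircle(W[:,:2].astype(np.float32)))
c=cv2.resize(a["frame"][v-60:v+60,u-60:u+60],(300,300))
cv2.imwrite("pics/w4.png",np.hstack([cv2.resize(f["frame"],(400,300)),c])[...,::-1])
E
```

```text
t: 7.3
eef_pos: [0.6348, 0.0754, 0.1707]
orientation: [3.142, 0.0, 0.005]
wrist_force: [0.2, 0.4, -1.1]
finger_gap: 0.0864
t: 8.4
eef_pos: [0.4484, 0.3375, 0.1674]
orientation: [3.14, -0.001, -0.003]
wrist_force: [0.5, 0.5, -0.7]
finger_gap: 0.094
[0.44844317 0.33746429 0.1674434 ]
320.3790761519007 228.77711716006363
[0.45199247 0.34001136 0.0268509 ] ((0.45015913248062134, 0.3400896191596985), 0.030932925641536713)
373 255
nut [0.64005895 0.06725859 0.0407295 ] 0.05554118587646271 ((0.637316107749939, 0.07294214516878128), 0.020931251347064972)
```

View pics/w4.png

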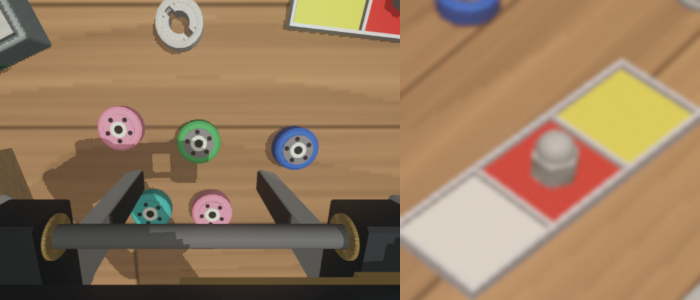

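The nut sits upright on the red liner, and the wheel is refined to (0.450, 0.340). Descending and gripping.

```bash
python3 -m jog '[{"gripper":1,"delta_pos":[0.0015,-0.0025,0.04],"roll":0},{"gripper":1,"delta_pos":[0,0,0.04],"roll":0},{"gripper":1,"delta_pos":[0,0,0.04],"roll":0},{"gripper":1,"delta_pos":[0,0,0.02],"roll":0},{"gripper":1,"delta_pos":[0,0,0.0065],"roll":0},{"gripper":1,"delta_pos":[0,0,0],"roll":0},{"gripper":1,"delta_pos":[0,0,0],"roll":0}]'
```

```text
t: 9.2
eef_pos: [0.4513, 0.3413, 0.0241]
orientation: [-3.14, 0.001, -0.004]
wrist_force: [0.1, -0.3, -0.1]
finger_gap: 0.0939
```

```bash
python3 -m jog '[{"gripper":0.6,"delta_pos":[0,0.001,0.003],"roll":0},{"gripper":0.3,"delta_pos":[0,0,0],"roll":0},{"gripper":0,"delta_pos":[0,0,0],"roll":0},{"gripper":0,"delta_pos":[0,0,0],"roll":0},{"gripper":0,"delta_pos":[0,0,0],"roll":0},{"gripper":0,"delta_pos":[0,0,0],"roll":0},{"gripper":0,"delta_pos":[0,0,0],"roll":0},{"gripper":0,"delta_pos":[0,0,0],"roll":0},{"gripper":0,"delta_pos":[0,0,0],"roll":0}]'; python3 -m jog '[{"gripper":0,"delta_pos":[0,0,-0.01],"roll":0},{"gripper":0,"delta_pos":[0,0,-0.03],"roll":0},{"gripper":0,"delta_pos":[0,0,-0.03],"roll":0},{"gripper":0,"delta_pos":[0,0,-0.03],"roll":0},{"gripper":0,"delta_pos":[0,0,0],"roll":0},{"gripper":0,"delta_pos":[0,0,0],"roll":0}]'
```

```text
t: 10.1
eef_pos: [0.4501, 0.3401, 0.0198]
orientation: [3.142, 0.0, 0.001]
wrist_force: [-0.8, -0.5, 3.4]
finger_gap: 0.0609
t: 10.7
eef_pos: [0.4499, 0.3401, 0.1192]
orientation: [-3.141, -0.0, -0.0]
wrist_force: [-0.7, -0.3, -2.7]
finger_gap: 0.0606
```

```bash
python3 -m jog '[{"gripper":0,"delta_pos":[0.0276,0.0246,0],"roll":0},{"gripper":0,"delta_pos":[0.0276,0.0246,0],"roll":0},{"gripper":0,"delta_pos":[0.0276,0.0246,0],"roll":0},{"gripper":0,"delta_pos":[0.0276,0.0246,0],"roll":0},{"gripper":0,"delta_pos":[0.0276,0.0246,0],"roll":0},{"gripper":0,"delta_pos":[0.0276,0.0246,0],"roll":0},{"gripper":0,"delta_pos":[0.0276,0.0246,0],"roll":0},{"gripper":0,"delta_pos":[0,0,0],"roll":0},{"gripper":0,"delta_pos":[0,0,0],"roll":0},{"gripper":0,"delta_pos":[0,0,0],"roll":0}]'
python3 - <<'E'
from plant import viewer
from h import *
a=viewer.grab_frame("scene"); u,v=map(int,proj(a,[.643,.168,.1]))
cv2.imwrite("pics/s5.png",cv2.resize(a["frame"][v-60:v+60,u-80:u+80],(640,480),interpolation=cv2.INTER_CUBIC)[...,::-1])
E
```

```text
t: 11.7
eef_pos: [0.6416, 0.1685, 0.1173]
orientation: [3.141, 0.001, -0.006]
wrist_force: [-0.1, 0.2, -1.4]
finger_gap: 0.0608
```

View pics/s5.png

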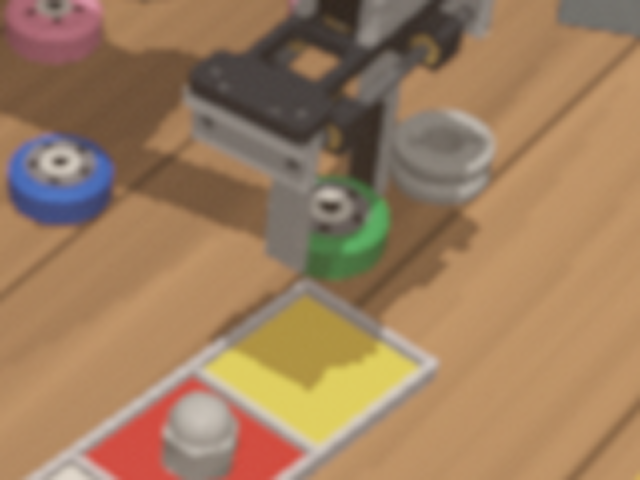

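The wheel is held level above the yellow pocket. Lowering.

```bash
python3 -m jog '[{"gripper":0,"delta_pos":[0.001,0,0.03],"roll":0},{"gripper":0,"delta_pos":[0,0,0.03],"roll":0},{"gripper":0,"delta_pos":[0,0,0.018],"roll":0},{"gripper":0,"delta_pos":[0,0,0.007],"roll":0},{"gripper":0,"delta_pos":[0,0,0.004],"roll":0},{"gripper":0,"delta_pos":[0,0,0],"roll":0},{"gripper":0,"delta_pos":[0,0,0],"roll":0},{"gripper":0,"delta_pos":[0,0,0],"roll":0}]';python3 -m jog '[{"gripper":0,"delta_pos":[0,0,0.001],"roll":0},{"gripper":0,"delta_pos":[0,0,0],"roll":0},{"gripper":0,"delta_pos":[0,0,0],"roll":0}]'
```

```text
t: 12.55
eef_pos: [0.6451, 0.1681, 0.0321]
orientation: [-3.141, -0.0, -0.004]
wrist_force: [-0.4, -0.0, -1.2]
finger_gap: 0.0606
t: 12.85
eef_pos: [0.6442, 0.1678, 0.0296]
orientation: [3.142, -0.0, 0.0]
wrist_force: [0.2, -0.2, -2.0]
finger_gap: 0.0609
```

```bash
python3 -m jog '[{"gripper":0,"delta_pos":[0,0,0.0013],"roll":0},{"gripper":0,"delta_pos":[0,0,0],"roll":0},{"gripper":0.8,"delta_pos":[0,0,0],"roll":0},{"gripper":0.8,"delta_pos":[0,0,0],"roll":0},{"gripper":0.8,"delta_pos":[0,0,0],"roll":0},{"gripper":0.8,"delta_pos":[0,0,0],"roll":0},{"gripper":0.8,"delta_pos":[0,0,-0.02],"roll":0},{"gripper":0.8,"delta_pos":[0,0,-0.04],"roll":0},{"gripper":0.8,"delta_pos":[0,0,-0.04],"roll":0},{"gripper":1,"delta_pos":[0,0,-0.04],"roll":0},{"gripper":1,"delta_pos":[0,0,0],"roll":0}]'
python3 -m jog '[{"gripper":1,"delta_pos":[-0.0072,-0.0323,0],"roll":0},{"gripper":1,"delta_pos":[-0.0072,-0.0323,0],"roll":0},{"gripper":1,"delta_pos":[-0.0072,-0.0323,0],"roll":0},{"gripper":1,"delta_pos":[-0.0072,-0.0323,0],"roll":0},{"gripper":1,"delta_pos":[-0.0072,-0.0323,0],"roll":0},{"gripper":1,"delta_pos":[-0.0072,-0.0323,0],"roll":0},{"gripper":1,"delta_pos":[0,0,0],"roll":0},{"gripper":1,"delta_pos":[0,0,0],"roll":0},{"gripper":1,"delta_pos":[0,0,0],"roll":0}]'
python3 - <<'E'
from plant import readout,viewer
from h import *
s=readout.read_state(); e=s["eef_pos"]; print(e,s["qpos"])
a=viewer.grab_frame("scene"); f=viewer.grab_frame("wrist")
u,v=proj(f,[.6002,.3615,.02]); print(u,v)
W=above(f,u,v,int(min(75,v-1)),.012,.04); print(W.mean(0),cv2.minEnclosingCircle(W[:,:2].astype(np.float32)))
u,v=map(int,proj(a,[.643,.168,.03])); print(u,v)
W=above(a,u,v,25,.02,.06); print("wheel",W.mean(0),W[:,2].max(),cv2.minEnclosingCircle(W[:,:2].astype(np.float32)))
c=cv2.resize(a["frame"][v-60:v+60,u-60:u+60],(300,300))
cv2.imwrite("pics/w6.png",np.hstack([cv2.resize(f["frame"],(400,300)),c])[...,::-1])
E
```

```text
t: 13.95
eef_pos: [0.6477, 0.1685, 0.1772]
orientation: [-3.139, -0.0, -0.024]
wrist_force: [0.6, 0.6, 1.0]
finger_gap: 0.0875
t: 14.85
eef_pos: [0.6011, 0.3605, 0.1674]
orientation: [3.14, -0.001, -0.001]
wrist_force: [1.0, -0.5, 0.0]
finger_gap: 0.0941
[0.60111761 0.36053336 0.16743107] [ 4.59789165e-01  4.41403639e-01  1.03175563e+00 -7.71935929e-04
  1.66953362e+00  2.03144922e+00]
319.87089077793064 230.00528344971457
[0.60218708 0.36350297 0.02584282] ((0.6016472578048706, 0.3635708689689636), 0.02994862198829651)
403 234
wheel [0.64907234 0.15187356 0.03399892] 0.051597379853122 ((0.6501226425170898, 0.1323506087064743), 0.06607922166585922)
```

View pics/w6.png

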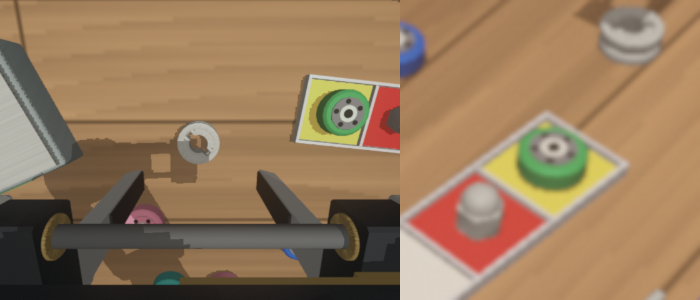

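The wheel lies on yellow, and the pulley (199,143) is centred with its straight-bar keyways visible. Descending to it.

```bash
python3 -m jog '[{"gripper":1,"delta_pos":[0,-0.002,0.04],"roll":0},{"gripper":1,"delta_pos":[0,0,0.04],"roll":0},{"gripper":1,"delta_pos":[0,0,0.04],"roll":0},{"gripper":1,"delta_pos":[0,0,0.02],"roll":0},{"gripper":1,"delta_pos":[0,0,0.0065],"roll":0},{"gripper":1,"delta_pos":[0,0,0],"roll":0},{"gripper":1,"delta_pos":[0,0,0],"roll":0},{"gripper":1,"delta_pos":[0,0,0],"roll":0}]'
```

```text
t: 15.75
eef_pos: [0.6026, 0.3642, 0.0245]
orientation: [-3.14, 0.0, -0.007]
wrist_force: [1.1, 0.7, 0.4]
finger_gap: 0.0939
```

```bash
python3 -m jog '[{"gripper":0.6,"delta_pos":[0,0.001,0.003],"roll":0},{"gripper":0.3,"delta_pos":[0,0,0],"roll":0},{"gripper":0,"delta_pos":[0,0,0],"roll":0},{"gripper":0,"delta_pos":[0,0,0],"roll":0},{"gripper":0,"delta_pos":[0,0,0],"roll":0},{"gripper":0,"delta_pos":[0,0,0],"roll":0},{"gripper":0,"delta_pos":[0,0,0],"roll":0},{"gripper":0,"delta_pos":[0,0,0],"roll":0},{"gripper":0,"delta_pos":[0,0,0],"roll":0}]'; python3 -m jog '[{"gripper":0,"delta_pos":[0,0,-0.01],"roll":0},{"gripper":0,"delta_pos":[0,0,-0.02],"roll":0},{"gripper":0,"delta_pos":[0,0,-0.03],"roll":0},{"gripper":0,"delta_pos":[0,0,-0.04],"roll":0},{"gripper":0,"delta_pos":[0,0,0],"roll":0},{"gripper":0,"delta_pos":[0,0,0],"roll":0}]'
```

```text
t: 16.65
eef_pos: [0.6009, 0.3627, 0.0187]
orientation: [-3.142, -0.0, -0.0]
wrist_force: [-0.4, 1.2, -0.3]
finger_gap: 0.0597
t: 17.25
eef_pos: [0.6014, 0.3629, 0.1199]
orientation: [-3.141, -0.0, -0.004]
wrist_force: [-1.3, -0.9, -3.6]
finger_gap: 0.0597
```

The pulley is held (gap 60 mm). Carrying it to the white pocket (0.6228, -0.019).

```bash
python3 -m jog '[{"gripper":0,"delta_pos":[0.002,0.0347,0],"roll":0},{"gripper":0,"delta_pos":[0.002,0.0347,0],"roll":0},{"gripper":0,"delta_pos":[0.002,0.0347,0],"roll":0},{"gripper":0,"delta_pos":[0.002,0.0347,0],"roll":0},{"gripper":0,"delta_pos":[0.002,0.0347,0],"roll":0},{"gripper":0,"delta_pos":[0.002,0.0347,0],"roll":0},{"gripper":0,"delta_pos":[0.002,0.0347,0],"roll":0},{"gripper":0,"delta_pos":[0.002,0.0347,0],"roll":0},{"gripper":0,"delta_pos":[0.002,0.0347,0],"roll":0},{"gripper":0,"delta_pos":[0.002,0.0347,0],"roll":0},{"gripper":0,"delta_pos":[0.002,0.0347,0],"roll":0}]'
python3 -m jog '[{"gripper":0,"delta_pos":[0,0,0],"roll":0},{"gripper":0,"delta_pos":[0,0,0],"roll":0},{"gripper":0,"delta_pos":[0,0,0],"roll":0}]'
python3 - <<'E'
from plant import viewer
from h import *
a=viewer.grab_frame("scene"); u,v=map(int,proj(a,[.623,-.019,.1]))
cv2.imwrite("pics/s7.png",cv2.resize(a["frame"][v-60:v+60,u-80:u+80],(640,480),interpolation=cv2.INTER_CUBIC)[...,::-1])
E
```

```text
t: 18.35
eef_pos: [0.6209, -0.0203, 0.115]
orientation: [-3.141, -0.0, 0.01]
wrist_force: [-0.2, 0.2, -2.8]
finger_gap: 0.0595
t: 18.65
eef_pos: [0.6219, -0.0181, 0.1167]
orientation: [-3.141, -0.001, 0.005]
wrist_force: [-1.1, -0.0, -2.2]
finger_gap: 0.0598
```

View pics/s7.png

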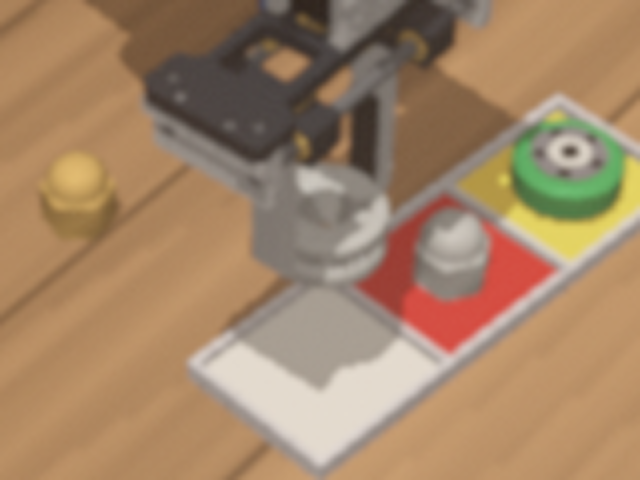

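The pulley is level over the white pocket. Lowering.

```bash
python3 -m jog '[{"gripper":0,"delta_pos":[0.001,0,0.03],"roll":0},{"gripper":0,"delta_pos":[0,0,0.03],"roll":0},{"gripper":0,"delta_pos":[0,0,0.018],"roll":0},{"gripper":0,"delta_pos":[0,0,0.007],"roll":0},{"gripper":0,"delta_pos":[0,0,0.004],"roll":0},{"gripper":0,"delta_pos":[0,0,0],"roll":0},{"gripper":0,"delta_pos":[0,0,0],"roll":0},{"gripper":0,"delta_pos":[0,0,0],"roll":0}]';python3 -m jog '[{"gripper":0,"delta_pos":[0,0,0.0007],"roll":0},{"gripper":0,"delta_pos":[0,0,0],"roll":0},{"gripper":0,"delta_pos":[0,0,0],"roll":0}]'
```

```text
t: 19.5
eef_pos: [0.625, -0.0191, 0.0312]
orientation: [3.141, 0.0, 0.004]
wrist_force: [0.2, -0.3, -2.8]
finger_gap: 0.06
t: 19.8
eef_pos: [0.624, -0.0191, 0.0292]
orientation: [3.141, -0.0, 0.001]
wrist_force: [-0.2, 0.2, -2.8]
finger_gap: 0.0594
```

```bash
python3 -m jog '[{"gripper":0,"delta_pos":[0,0,0.0018],"roll":0},{"gripper":0,"delta_pos":[0,0,0],"roll":0},{"gripper":0,"delta_pos":[0,0,0],"roll":0}]'
python3 -m jog '[{"gripper":0.8,"delta_pos":[0,0,0],"roll":0},{"gripper":0.8,"delta_pos":[0,0,0],"roll":0},{"gripper":0.8,"delta_pos":[0,0,0],"roll":0},{"gripper":0.8,"delta_pos":[0,0,0],"roll":0},{"gripper":0.8,"delta_pos":[0,0,-0.02],"roll":0},{"gripper":0.8,"delta_pos":[0,0,-0.04],"roll":0},{"gripper":0.8,"delta_pos":[0,0,-0.04],"roll":0},{"gripper":0.8,"delta_pos":[-0.04,0,-0.03],"roll":0},{"gripper":0.8,"delta_pos":[-0.04,0.04,0],"roll":0},{"gripper":0.8,"delta_pos":[-0.04,0.04,0],"roll":0},{"gripper":0.8,"delta_pos":[-0.04,0.04,0],"roll":0},{"gripper":0.8,"delta_pos":[-0.04,0.04,0],"roll":0}]'
python3 -m jog '[{"gripper":0.8,"delta_pos":[-0.04,0.04,0],"roll":0},{"gripper":0.8,"delta_pos":[-0.04,0.04,0],"roll":0},{"gripper":0.8,"delta_pos":[0,0.04,0],"roll":0},{"gripper":0.8,"delta_pos":[0,0.04,0],"roll":0},{"gripper":0.8,"delta_pos":[0,0.04,0],"roll":0},{"gripper":0.8,"delta_pos":[0,0,0],"roll":0},{"gripper":0.8,"delta_pos":[0,0,0],"roll":0}]'
python3 - <<'E'
from plant import viewer
from h import *
f=viewer.grab_frame("top"); f0=dict(np.load("pics/top0.npz"))
cv2.imwrite("pics/end.png",f["frame"][...,::-1])
L=dict(red=(.633,.0747),yellow=(.643,.1682),white=(.6228,-.019))
y=np.array([.106,.994]); x=np.array([.994,-.106])
for n,r in(("red",22),("yellow",32),("white",32)):
    u,v=proj(f,[*L[n],.03]); W=above(f,u,v,19,.022,.06); W=W[np.hypot(*(W[:,:2]-L[n]).T)<.045]
    c,rr=cv2.minEnclosingCircle(W[:,:2].astype(np.float32)); d=np.array(c)-L[n]; 
    A=W[W[:,2]>np.percentile(W[:,2],40)]; p=np.linalg.lstsq(np.c_[A[:,:2]-A[:,:2].mean(0),np.ones(len(A))],A[:,2],rcond=None)[0]
    print(n,"offset",np.round([d@x,d@y],4),"r",round(rr,4),"z95",np.percentile(W[:,2],95),"slope",p[:2].round(3))
for n,u,v in(("brass",346,265),("blue",248,269),("square",490,210)):
    print(n,above(f,u,v,19,.014,.07).mean(0)-above(f0,u,v,19,.014,.07).mean(0))
E
```

```text
t: 20.1
eef_pos: [0.6238, -0.0191, 0.0269]
orientation: [3.142, 0.0, -0.001]
wrist_force: [0.4, -0.3, -2.7]
finger_gap: 0.0595
t: 21.3
eef_pos: [0.4412, -0.1614, 0.1577]
orientation: [3.141, 0.002, 0.002]
wrist_force: [0.3, -0.1, 0.4]
finger_gap: 0.0753
t: 22.0
eef_pos: [0.3716, -0.3516, 0.157]
orientation: [-3.141, 0.002, 0.0]
wrist_force: [0.1, 0.5, -0.3]
finger_gap: 0.0751
red offset [0.0003 0.0003] r 0.0206 z95 0.049879577196350194 slope [0.035 0.011]
yellow offset [-0.0003 -0.0008] r 0.0311 z95 0.036595155217697684 slope [0.002 0.002]
white offset [ 0.0006 -0.0012] r 0.0304 z95 0.03562619900452044 slope [0.003 0.001]
brass [-4.46090867e-06  4.28772991e-05  1.13281702e-04]
blue [ 3.11337792e-05 -3.63761496e-07  5.50325877e-05]
square [ 9.01622349e-05  1.74255978e-05 -1.64810970e-04]
```

View pics/end.png

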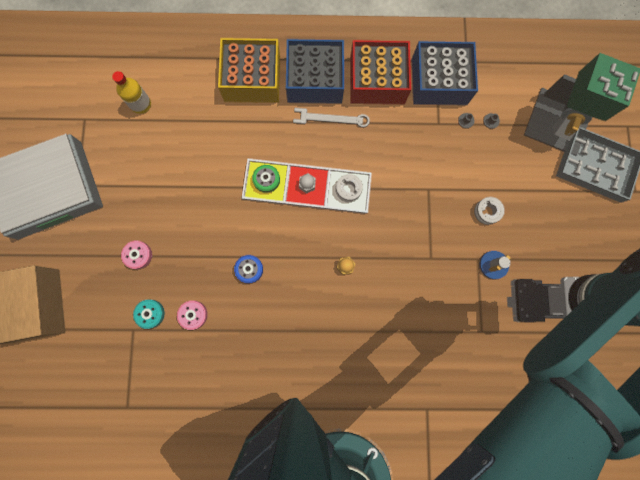

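All three parts sit centred in their pockets: green at (265,178), nut at (307,183), pulley at (348,188). The look-alikes haven't moved and the gripper is clear.

```bash
python3 -c "
from plant import ticket; print(ticket.finish_job())"
```

```text
the job is handed in; nothing more can be done
None
```

I packed all three parts and handed the job in at about 22 s on the robot's clock: the stainless nut on red, the green wheel on yellow and the opposed-keyway pulley on white.

- **Placement:** the last top view put each part within about 1.5 mm of its liner's centre. The tops are at the heights expected for parts resting on the liners. The wheel and pulley are level.
- **Look-alikes:** the brass nut, blue wheel and other pulley showed less than 0.3 mm of change from the start. The gripper was open and clear of everything.
- **Readings that disagreed:**
  - The gripper read about 41 mm on the nut instead of the 36 mm across its flats, so it may have been held on its corners. It stayed secure and looks upright in the pictures. My level check isn't reliable on the nut's dome.
  - One depth check of the wheel from the scene camera was spoiled by the neighbouring nut, so I used the top view for that.

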